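Turn the mixing palette wells up against the board's upstand

TASK

The white mixing palette lies wells down on the mat of the folded steel bench board and is too wide and flat to be picked up. With the fingertips, push it along the board against the turned-up back edge until it rides up and stands on edge, leaning there; then reach behind that edge and push the top of the palette back over towards you, so that it ends lying flat on the board with its wells up. Do not pinch, lift or carry the palette, and leave the crucible, the spatula, the bottles and the bowl where they are.

Things in the scene. Friction and masses are not known exactly. Their poses are not given: they have to be found in the camera images.
- bench_board: Fixed board folded from 3 mm steel sheet, 320 mm wide: a flat base under a 2 mm rubber mat, its back edge bent up into a bare upstand. Origin on the bench top, midway along the width, where the bend begins; x points to the upstand (away from the robot), y left along it, z up. The mat runs from x = -216 mm to 0, its top at z = 5 mm. The palette slides easily on the steel (friction 0.18), less so on the mat (0.6)
- upstand_top (a point): Middle of the upstand's rounded top, 30 mm behind the start of the bend, 50 mm above the bench (the steel ends at 53 mm); axes as the board. From the base the bend rises with an inner radius of 18 mm through 72 degrees, then the upstand goes straight on, leaning back 18 degrees from vertical, to this top. Behind its middle the bench is free for at least 60 mm
- palette_centre (a point): Centre of the loose white glazed palette, a plate 90 mm (its x) by 110 mm (its y) by 10 mm thick, about 150 g. At the start its z points up (smooth face on top, ten shallow wells underneath), its x to the upstand within 0.2 rad, and it lies 95 to 120 mm in front of the bend. Turned over, its z points down
- palette_far (a point): Middle of the palette's edge at its +x (half-way through the thickness), 45 mm from the centre, facing the upstand at the start. Pushed on, it climbs the bend and the upstand; on edge, it stands about 35 mm above the upstand's top
- palette_near (a point): Middle of the palette's edge at its -x, 45 mm from the centre, facing the robot at the start. Pushed low here towards the upstand, it slides along the mat to the foot of the bend while the far edge climbs; the palette then leans at about 60 degrees and stays so by itself
- palette_left (a point): Middle of the palette's edge at its +y, 55 mm from the centre
- palette_right (a point): Middle of the palette's edge at its -y, 55 mm from the centre
- crucible: Bystander: beige ceramic crucible, 51 mm across and 40 mm tall, loose on the left part of the board. Origin at the centre of its underside
- plaster_spatula: Bystander: hand spatula with a wooden handle, 211 x 24 x 13 mm, lying loose on the right part of the board along the board's x. Origin in its middle
- monomer: Bystander: brown dropper bottle, 33 mm across, 102 mm tall, loose on the bench just left of the board. Origin at the centre of its underside
- separator: Bystander: the other brown dropper bottle, of the same size, behind the first. Origin at the centre of its underside
- rubber_bowl: Bystander: green rubber mixing bowl, 125 mm across, 65 mm tall, loose on the bench right of the board. Origin at the centre of its underside
Not all that is in view belongs to the job. Of the things that look like the part that bears palette_centre, the larger one is meant.

How it is judged:
By the outcome, as a careful person would: the job done as asked, in the order asked, and still so for the second after the job is handed in, with the robot touching nothing.
It also fails if it takes over 53 s, if anything falls off the work surface, if the arm or the gripper's body presses on something with over 40 N, if the wrist force passes 120 N, or if a joint passes its speed limit or range.

ROBOT

A 6-joint arm with a two-finger parallel gripper is mounted at the origin on a cart in front of the work surface, level with it; the furniture and walls round the work are solid. World frame = base frame: x ahead of the robot, y to its left, z up, the work surface at z = 0. Lengths are in mm, angles in rad, forces in N, time in s.
With the tool pointing down it reaches from about 400 to 925 mm from the base axis. Payload 12.5 kg.
Tool frame: the origin (TCP) lies on the centre line of the jaws, within the pads' length; the fingertips stand 11 mm ahead of it and the grasp point (between the pads) lies 8 mm behind it (arm.finger_overhang is the distance from the TCP to the fingertips, in mm); z points along the fingers, y is the direction in which the jaws open and shut (so a half turn about z gives the same grasp; the last joint's range is limited). The gripper opens to 95 mm and grips with 3 to 60 N. Pads are 20 mm wide; open, the fingers measure 119 mm over their backs; the gripper's body (75 mm by 180 mm) begins 59 mm behind the grasp point.
Start: joints at [1.151, 0.491, 1.559, -0, 1.092, -0.106], TCP at [192.905, 594.502, 225.661] pointing down, gripper open.
Joint ranges: [-3.1, 3.1], [-0.84, 2.19], [0.05, 2.79], [-1.13, 4.28], [0.06, 2.93], [-2.69, 2.69]. Speed limits (rad/s): [2.22, 2.22, 2.79, 3.14, 3.14, 3.14].

INTERFACE

Orientations are given as a unit quaternion [x, y, z, w].
In Python, from plant import readout, optics, arm gives the robot as it stands. The module is installed in compiled form; this text tells all that it offers.
- The arm moves only by the tool step_arm, never from a script. Its argument "commands" is a list of rows, each a list of 7 numbers: the shift along the tool's x, y, z in m, then the turn, a rotation vector about the tool's x, y, z in degrees, then the opening, from -1 (shut) to 1 (fully open), so that 0 is half open. In form: [[dx, dy, dz, wx, wy, wz, gripper], ...]. A call has 1 to 8 rows; each row is the pose to reach, as a shift and turn from the pose commanded when the call began, along the tool's axes at that moment; what a row does not reach only later rows make up. A row lasts 1/12 s, in which the tool goes at most 41.7 mm and 7.16 degrees, less where a joint would pass 70% of its speed; a pose out of reach is approached as far as the arm can. A call with a gripper value outside its range is refused whole. The fingers move at their own pace and stop on an object; "squeeze" is the grip in N (left out, the last holds). Time passes only in rows, so rows that repeat a pose let the fingers close. It gives the time, the measured TCP pose, the force and the opening at its end, in the units of the state.
- readout.get_state(): the state, without advancing time (a new reading comes with each control period).
- optics.capture(name): name is "scene" or "top"; returns the picture (384x512x3 uint8, red, green, blue); there is no depth.
- optics.get_calibration(name): a dict with "fx", "fy", "cx", "cy" (pixels), "D" ([k1, k2, p1, p2, k3] as OpenCV has them; the pictures are not rectified), "position" and "rotation" of the camera in the world. Camera axes: x right, y down, z forward; pixel columns grow to the right and rows downward; lengths in mm; the calibration is good to about 2 mm. A picture is of the moment at which its call begins. get_calibration takes no time and is no camera call.
- arm.sign_off(): hands the job in, once; it reports no verdict.
The state is a dict: "t": time; "joints": joint angles; "dq": joint speeds; "effort": joint torques, N m; "tcp_pos": TCP position; "eef_rot": TCP orientation; "force": force on the tool from outside, world axes, zero at the start; "moment": the same for the moment, N m; "opening": finger opening in mm.
Only numpy, scipy, OpenCV 4.12 (cv2) and the standard library are available. Lean on these libraries where they do the work, as an engineer would, in place of code of your own. Each camera call takes 0.05 s, during which the arm holds its last target.

## Working session

There is one attempt and no reset: what is moved stays moved. The work goes in short steps, Python scripts to look and compute and a tool call to move; the robot and the scene stay as the last step left them, time stands still between calls to the robot, and variables do not carry over. Pictures are saved under pics/ and viewed, and the job is handed in when it is done.

Besides the shell and the picture viewer there is one more tool, called after "Emit:" as name(argument=value, ...) on one line, values as JSON. step_arm: Moves the arm, as the interface text tells. Its arguments: {"type":"object","properties":{"commands":{"type":"array","items":{"type":"array","items":{"type":"number"}}},"squeeze":{"type":"number"}},"required":["commands"]}

```bash
mkdir -p pics
python3 - <<'E'
from plant import readout, optics, arm
import cv2
print(readout.get_state())
for n in("scene","top"):
    im=optics.capture(n); cv2.imwrite(f"pics/{n}0.png",cv2.cvtColor(im,cv2.COLOR_RGB2BGR)); print(n,optics.get_calibration(n))
print(arm.finger_overhang)
E
```

```text
{'t': 0.0, 'joints': array([ 1.15139655e+00,  4.91577335e-01,  1.55946043e+00,  1.28234656e-05,
        1.09168978e+00, -1.05640017e-01]), 'dq': array([ 0.00031785, -0.00027153,  0.00094202, -0.00081976, -0.00049385,
        0.00060496]), 'effort': array([-2.90706012e-03, -6.12637424e+01, -2.58185649e+01,  6.91408035e-02,
        4.81880992e-02, -6.91592413e-05]), 'tcp_pos': array([192.80176935, 594.27300131, 225.04691618]), 'eef_rot': array([ 1.56240065e-01,  9.87718948e-01, -5.46528418e-04, -1.52753914e-04]), 'force': array([-0.43971813, -0.32657995, -0.26326241]), 'moment': array([-0.03296869, -0.00941927,  0.02184982]), 'opening': 94.90082478507577}
scene {'fx': 420.6283273604771, 'fy': 420.6283273604771, 'cx': 259.4763919881774, 'cy': 187.17933436615573, 'D': array([-0.10420082,  0.        ,  0.        ,  0.        ,  0.        ]), 'position': array([ -82.79546347, -423.7857133 ,  807.06752932]), 'rotation': array([ 0.80746654, -0.44653915,  0.1894301 , -0.33573324])}
top {'fx': 402.3138909640406, 'fy': 402.3138909640406, 'cx': 257.5320545391895, 'cy': 195.1108031804154, 'D': array([-0.10692968,  0.        ,  0.        ,  0.        ,  0.        ]), 'position': array([ 429.46823062,  -58.38179834, 1144.9126287 ]), 'rotation': array([-0.7011579 ,  0.71001474, -0.04627703,  0.04599033])}
11.0
```

View pics/scene0.png

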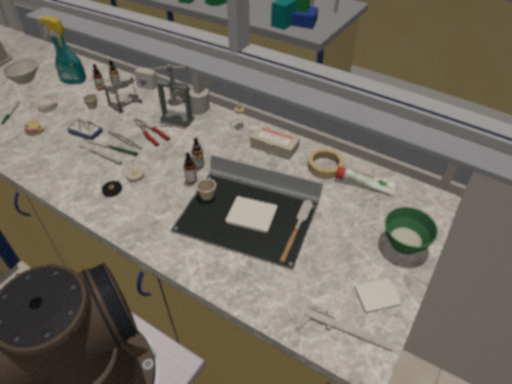

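View pics/top0.png

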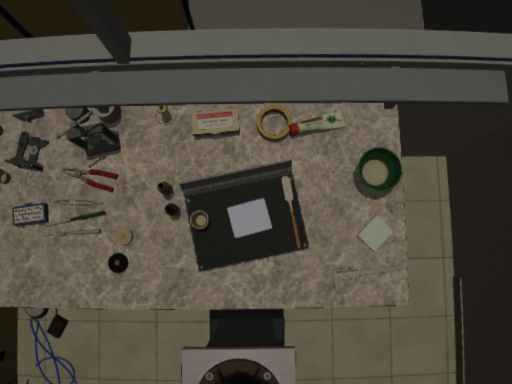

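Two things could be taken for the palette: the white plate on the board's mat (top 250,218; scene 251,214), and the smaller white square on the bench at right (top 376,233; scene 378,295). The one on the mat fits the description. I'll check it in close crops.

Run:
```python
import cv2
a=cv2.imread("pics/top0.png")[150:280,150:320]; cv2.imwrite("pics/topc.png",cv2.resize(a,None,fx=4.5,fy=4.5,interpolation=cv2.INTER_CUBIC))
a=cv2.imread("pics/scene0.png")[145:270,165:335]; cv2.imwrite("pics/scenec.png",cv2.resize(a,None,fx=4.5,fy=4.5,interpolation=cv2.INTER_CUBIC))
```

```text
(no output)
```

View pics/topc.png

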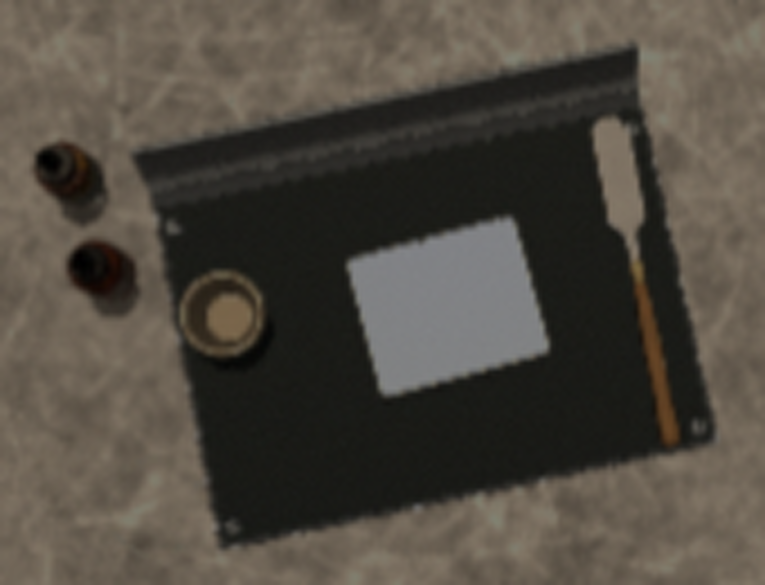

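View pics/scenec.png

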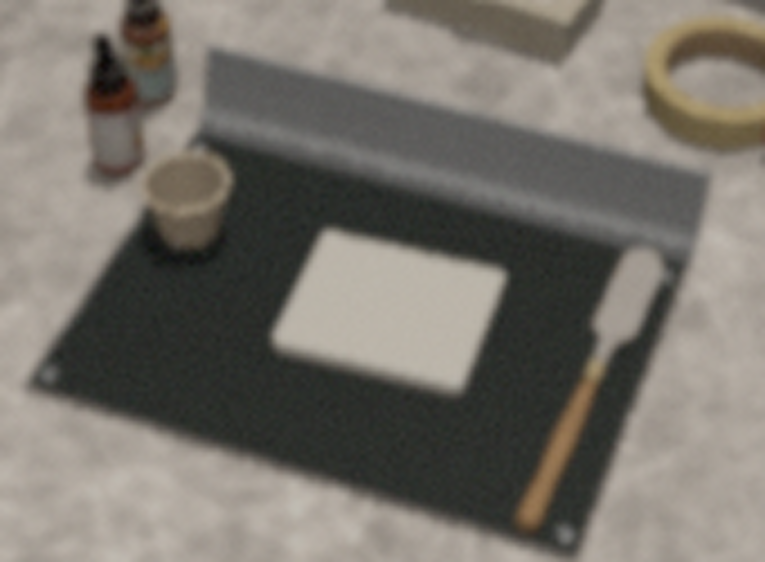

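The crops show the palette corners in the top crop at (347,260), (512,217), (549,352) and (385,397). The mat's near corners are at (218,548) and (712,440), and the upstand top ends are at (136,152) and (637,46).

```bash
cat > h.py <<'E'
import numpy as np, cv2
from scipy.spatial.transform import Rotation as R
from plant import readout, optics, arm
def ray(n,uv):
    c=optics.get_calibration(n); K=np.array([[c['fx'],0,c['cx']],[0,c['fy'],c['cy']],[0,0,1]])
    p=cv2.undistortPoints(np.array(uv,float).reshape(-1,1,2),K,c['D']).reshape(-1,2)
    return c['position'], R.from_quat(c['rotation']).apply(np.c_[p,np.ones(len(p))])
def at(n,uv,z):
    o,d=ray(n,uv); return o+d*((z-o[2])/d[:,2])[:,None]
def proj(n,P):
    c=optics.get_calibration(n); K=np.array([[c['fx'],0,c['cx']],[0,c['fy'],c['cy']],[0,0,1]])
    r=R.from_quat(c['rotation']).inv(); P=np.atleast_2d(np.array(P,float))
    return cv2.projectPoints(r.apply(P-c['position']),np.zeros(3),np.zeros(3),K,c['D'])[0].reshape(-1,2)
def tri(u1,u2):
    (a,d),(b,e)=ray('scene',[u1]),ray('top',[u2]); d,e=d[0],e[0]
    s=np.linalg.lstsq(np.c_[d,-e],b-a,rcond=None)[0]; p,q=a+s[0]*d,b+s[1]*e
    return (p+q)/2,np.linalg.norm(p-q)
E
python3 - <<'E'
from h import *
np.set_printoptions(precision=1,suppress=True)
T=lambda l:(np.array(l,float)+.5)/4.5-.5+150
S=lambda l:(np.array(l,float)+.5)/4.5-.5+[165,145]
pt=at('top',T([(347,260),(512,217),(549,352),(385,397)]),15); print('pal top',pt,pt.mean(0))
ps=at('scene',S([(322,230),(506,268),(463,388),(276,340)]),15); print('pal scene',ps,ps.mean(0))
near=at('top',T([(218,548),(712,440)]),5); print('near',near)
nears=at('scene',S([(30,385),(578,557)]),3);print('near s',nears)
up=at('top',T([(136,152),(637,46)]),53); print('up',up)
ups=at('scene',S([(212,48),(708,172)]),53); print('ups',ups)
for n in(near,up,nears,ups,pt[:2],pt[[3,2]],ps[:2],ps[[3,2]]):
    d=n[1]-n[0]; print(np.linalg.norm(d), np.degrees(np.arctan2(d[0],-d[1])))
print('cruc',at('top',T([(222,315)]),40))
print('spat',at('top',T([(613,118),(672,443),(592,130),(610,230),(645,230),(640,280)]),10))
print('bot',at('top',T([(55,165),(92,262)]),102))
E
```

```text
pal top [[544.   27.6  15. ]
 [569.9 -76.3  15. ]
 [484.8 -98.1  15. ]
 [458.1   4.3  15. ]] [514.2 -35.6  15. ]
pal scene [[540.1  31.4  15. ]
 [571.3 -74.6  15. ]
 [482.4 -99.7  15. ]
 [456.5   5.3  15. ]] [512.6 -34.4  15. ]
near [[ 365.4  109.8    5. ]
 [ 428.7 -199.7    5. ]]
near s [[ 365.2  107.3    3. ]
 [ 427.2 -201.7    3. ]]
up [[ 608.2  154.3   53. ]
 [ 670.4 -154.2   53. ]]
ups [[ 603.   154.5   53. ]
 [ 667.1 -151.7   53. ]]
315.90705200112114 11.55888319658009
314.70773390842464 11.396459171975351
315.1116547664373 11.351347567802494
312.8401757613157 11.823771447779498
107.07598105068824 13.991276707871743
105.83687916620941 14.613987826390625
110.53851856495639 16.38380961364852
108.11041584462545 13.874911909622979
cruc [[508.5 102.5  40. ]]
spat [[ 633.2 -141.6   10. ]
 [ 427.3 -174.1   10. ]
 [ 625.6 -128.    10. ]
 [ 561.4 -138.1   10. ]
 [ 561.2 -160.2   10. ]
 [ 529.5 -156.3   10. ]]
bot [[593.1 192.5 102. ]
 [535.7 169.7 102. ]]
```

```bash
cat >> h.py <<'E'
O=np.array([608.5,-4,0]); YAW=np.radians(11.5)
B=R.from_euler('z',YAW)
def b2w(p): return O+B.apply(p)
def w2b(p): return B.inv().apply(np.array(p)-O)
def delta(pb,tilt=0,dyaw=0):
    """tool-frame shift (m) and rotvec(deg) from measured pose to board-frame TCP target; tilt deg>0: tips forward, body back"""
    s=readout.get_state(); q=R.from_quat(s['eef_rot'])
    t=R.from_euler('z',YAW+np.radians(dyaw))*R.from_euler('y',-tilt,degrees=True)*R.from_matrix(np.array([[-1,0,0],[0,1,0],[0,0,-1.]]))
    print('t',s['t'],'board tcp',w2b(s['tcp_pos']).round(1),'F',B.inv().apply(s['force']).round(1),'op',round(s['opening'],1))
    print('delta',(q.inv().apply(b2w(pb)-s['tcp_pos'])/1000).round(4),'rot',(q.inv()*t).as_rotvec(degrees=True).round(2))
E
python3 - <<'E'
from h import *
print(w2b([[420,330,225]]), b2w([-172,-11,80]))
for p in (w2b([420,330,225]),[-172,-11,100],[-172,-11,50]): delta(p)
E
```

```text
[[-118.12691673  364.87570698  225.        ]] [442.14599808 -49.07045647  80.        ]
t 0.1 board tcp [-288.1  669.1  225.1] F [ 0.1 -0.3  0.5] op 95.2
delta [-0.2977 -0.1813  0.0003] rot [-6.000e-02 -2.000e-02 -2.948e+01]
t 0.1 board tcp [-288.1  669.1  225.1] F [ 0.1 -0.3  0.5] op 95.2
delta [-0.4357 -0.5348  0.1256] rot [-6.000e-02 -2.000e-02 -2.948e+01]
t 0.1 board tcp [-288.1  669.1  225.1] F [ 0.1 -0.3  0.5] op 95.2
delta [-0.4357 -0.5348  0.1756] rot [-6.000e-02 -2.000e-02 -2.948e+01]
```

Emit:
step_arm(commands=[[-0.3, -0.18, 0, 0, 0, -29.5, 0], [-0.3, -0.18, 0, 0, 0, -29.5, 0], [-0.3, -0.18, 0, 0, 0, -29.5, 0], [-0.3, -0.18, 0, 0, 0, -29.5, 0], [-0.3, -0.18, 0, 0, 0, -29.5, 0], [-0.3, -0.18, 0, 0, 0, -29.5, 0], [-0.3, -0.18, 0, 0, 0, -29.5, 0], [-0.3, -0.18, 0, 0, 0, -29.5, 0]])

```text
t: 0.77
tcp_pos: [407.4, 347.5, 225.6]
eef_rot: [-0.1, 0.995, -0.0, -0.0]
force: [1.0, 0.9, -0.1]
opening: 49.5
```

Run:
```python
from h import *
delta([-172,-11,100]);
```

```text
t 0.7667 board tcp [-127.   384.6  225.6] F [ 1.2  0.7 -0.1] op 49.5
delta [ 0.0452 -0.3955  0.1256] rot [-0.   -0.01  0.03]
```

Emit:
step_arm(commands=[[0.04, -0.4, 0, 0, 0, 0, 0], [0.04, -0.4, 0, 0, 0, 0, 0], [0.04, -0.4, 0, 0, 0, 0, 0], [0.04, -0.4, 0, 0, 0, 0, 0], [0.04, -0.4, 0.05, 0, 0, 0, 0], [0.04, -0.4, 0.1, 0, 0, 0, 0], [0.04, -0.4, 0.12, 0, 0, 0, 0], [0.04, -0.4, 0.12, 0, 0, 0, 0]])

```text
t: 1.43
tcp_pos: [438.5, 32.4, 156.1]
eef_rot: [-0.1, 0.995, -0.0, 0.001]
force: [2.0, 0.3, -0.5]
opening: 47.5
```

Emit:
step_arm(commands=[[0, -0.04, 0, 0, 0, 0, 0], [0, -0.08, 0, 0, 0, 0, 0], [0, -0.08, 0, 0, 0, 0, 0]])

```text
t: 1.68
tcp_pos: [455.9, -49.5, 156.1]
eef_rot: [-0.098, 0.995, -0.0, 0.0]
force: [-0.4, 0.1, -0.3]
opening: 47.5
```

Run:
```python
from h import *
delta([-172,-11,50]); 
im=optics.capture("scene"); cv2.imwrite("pics/s1.png",cv2.resize(cv2.cvtColor(im,cv2.COLOR_RGB2BGR)[120:290,130:350],None,fx=3.4,fy=3.4))
```

```text
t 1.6833 board tcp [-158.6  -14.2  156.1] F [-0.4  0.2 -0.3] op 47.5
delta [0.0134 0.0032 0.1061] rot [-0.05  0.02 -0.24]
```

View pics/s1.png

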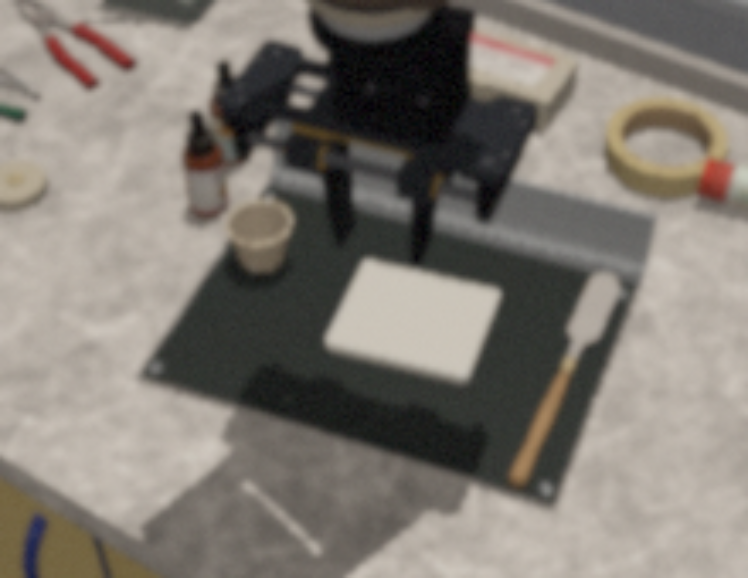

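The picture shows the gripper above and in front of the palette (near edge at about 325,345 to 465,380). Its body is long along y, and nothing has moved.

Emit:
step_arm(commands=[[0.014, 0.003, 0, 0, 0, -0.2, 0], [0.014, 0.003, 0.04, 0, 0, -0.2, 0], [0.014, 0.003, 0.08, 0, 0, -0.2, 0], [0.014, 0.003, 0.11, 0, 0, -0.2, 0], [0.014, 0.003, 0.125, 0, 0, -0.2, 0], [0.014, 0.003, 0.132, 0, 0, -0.2, 0], [0.014, 0.003, 0.136, 0, 0, -0.2, 0], [0.014, 0.003, 0.136, 0, 0, -0.2, 0]])

```text
t: 2.4
tcp_pos: [440.3, -43.5, 20.5]
eef_rot: [-0.102, 0.995, 0.0, -0.0]
force: [-0.3, 0.6, 0.4]
opening: 47.8
```

Run:
```python
from h import *
delta([-160,-11,19.5]); 
im=optics.capture("scene"); cv2.imwrite("pics/s2.png",cv2.resize(cv2.cvtColor(im,cv2.COLOR_RGB2BGR)[120:290,130:350],None,fx=3.4,fy=3.4))
```

```text
t 2.4 board tcp [-172.7   -5.2   20.5] F [-0.1  0.7  0.4] op 47.8
delta [-0.0127 -0.0059  0.001 ] rot [ 0.02 -0.02  0.26]
```

View pics/s2.png

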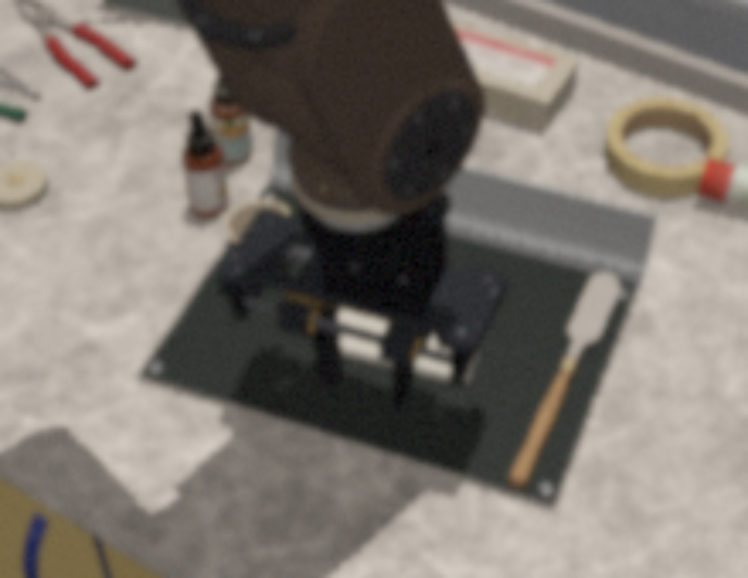

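Tips are in front of the near edge. I'll centre the tool, lower it slightly and start the push.

Emit:
step_arm(commands=[[0, -0.007, 0.001, 0, 0, 0.2, 0], [-0.005, -0.007, 0.0015, 0, 0, 0.2, 0], [-0.01, -0.007, 0.0015, 0, 0, 0.2, 0], [-0.015, -0.007, 0.0015, 0, 0, 0.2, 0], [-0.02, -0.007, 0.0015, 0, 0, 0.2, 0], [-0.025, -0.007, 0.0015, 0, 0, 0.2, 0], [-0.03, -0.007, 0.0015, 0, 0, 0.2, 0], [-0.035, -0.007, 0.0015, 0, 0, 0.2, 0]])

```text
t: 3.12
tcp_pos: [476.5, -43.6, 19.0]
eef_rot: [-0.1, 0.995, 0.0, 0.0]
force: [-1.1, 0.7, 1.3]
opening: 47.6
```

Run:
```python
from h import *
delta([-60,-12,19]);
```

```text
t 3.1167 board tcp [-137.3  -12.5   19. ] F [-1.   0.9  1.3] op 47.6
delta [-0.0773  0.0004  0.    ] rot [0.   0.   0.03]
```

Emit:
step_arm(commands=[[-0.005, 0, 0, 0, 0, 0, 0], [-0.01, 0, 0, 0, 0, 0, 0], [-0.015, 0, 0, 0, 0, 0, 0], [-0.02, 0, 0, 0, 0, 0, 0], [-0.025, 0, 0, 0, 0, 0, 0], [-0.03, 0, 0, 0, 0, 0, 0], [-0.035, 0, 0, 0, 0, 0, 0], [-0.04, 0, 0, 0, 0, 0, 0]])

```text
t: 3.78
tcp_pos: [515.6, -35.7, 19.0]
eef_rot: [-0.1, 0.995, 0.0, 0.0]
force: [-0.1, 0.2, -0.1]
opening: 47.6
```

Run:
```python
from h import *
delta([-60,-12,19]); 
for n in("scene","top"):
    im=cv2.cvtColor(optics.capture(n),cv2.COLOR_RGB2BGR)
    im=im[120:290,130:350] if n=="scene" else im[150:280,150:320]
    cv2.imwrite(f"pics/{n}3.png",cv2.resize(im,None,fx=3.4,fy=3.4))
```

```text
t 3.7833 board tcp [-97.3 -12.5  19. ] F [-0.1  0.2 -0.1] op 47.6
delta [-0.0373  0.0005  0.    ] rot [0.01 0.   0.02]
```

View pics/scene3.png

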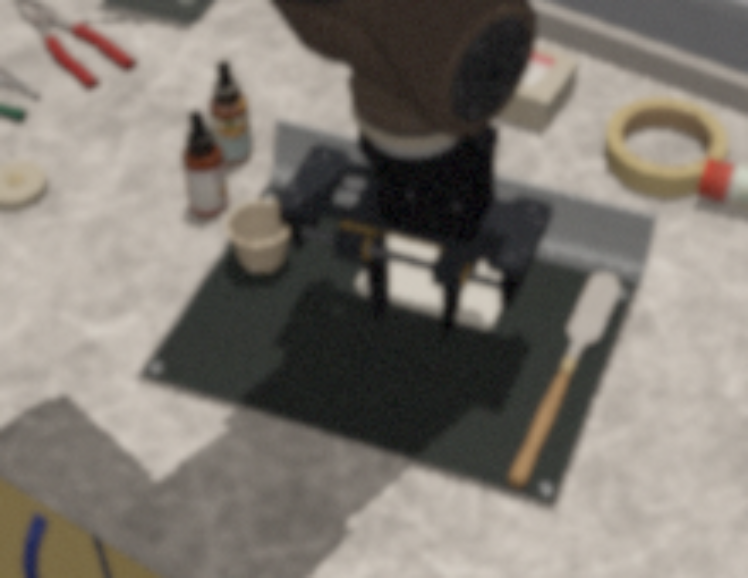

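View pics/top3.png

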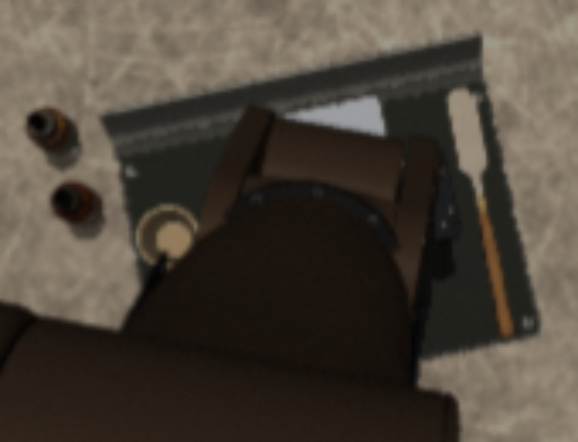

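The palette has moved squarely with the tips and its far edge is at the bend (top crop 300–385, 100). The crucible is unmoved. I'll continue, smaller per row.

Emit:
step_arm(commands=[[-0.004, 0, 0, 0, 0, 0, 0], [-0.008, 0, 0, 0, 0, 0, 0], [-0.012, 0, 0, 0, 0, 0, 0], [-0.016, 0, 0, 0, 0, 0, 0], [-0.02, 0, 0, 0, 0, 0, 0], [-0.024, 0, 0, 0, 0, 0, 0], [-0.028, 0, 0, 0, 0, 0, 0], [-0.032, 0, 0, 0, 0, 0, 0]])

```text
t: 4.55
tcp_pos: [547.0, -29.3, 19.0]
eef_rot: [-0.1, 0.995, 0.0, 0.0]
force: [-5.6, -1.6, -1.9]
opening: 47.6
```

```bash
cat > snap.py <<'E'
import sys
from h import *
k=sys.argv[1]; delta([-16,-12,19])
a=cv2.cvtColor(optics.capture("scene"),cv2.COLOR_RGB2BGR)[140:250,180:330]
cv2.imwrite(f"pics/s{k}.png",cv2.resize(a,None,fx=5,fy=5,interpolation=cv2.INTER_CUBIC))
E
python3 snap.py 4
```

```text
t 4.55 board tcp [-65.3 -12.5  19. ] F [-5.8 -0.5 -1.9] op 47.6
delta [-0.0493  0.0005  0.    ] rot [0.   0.01 0.02]
```

View pics/s4.png

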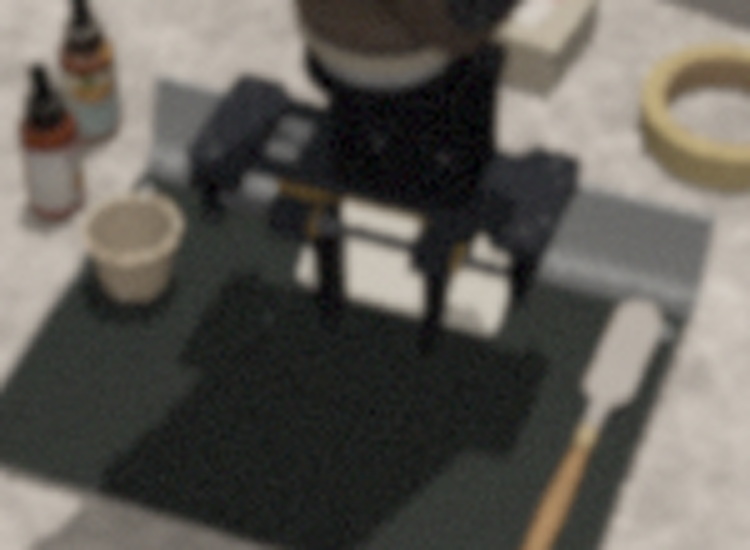

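The palette is climbing (force 6 N), with its near edge at about (300–490, 290–330) and square to the tips.

Emit:
step_arm(commands=[[-0.004, 0, 0, 0, 0, 0, 0], [-0.008, 0, 0, 0, 0, 0, 0], [-0.012, 0, 0, 0, 0, 0, 0], [-0.016, 0, 0, 0, 0, 0, 0], [-0.02, 0, 0, 0, 0, 0, 0], [-0.024, 0, 0, 0, 0, 0, 0], [-0.028, 0, 0, 0, 0, 0, 0], [-0.032, 0, 0, 0, 0, 0, 0]])

```text
t: 5.27
tcp_pos: [578.3, -22.9, 19.0]
eef_rot: [-0.1, 0.995, 0.0, 0.0]
force: [-0.6, 0.0, -0.9]
opening: 47.6
```

```bash
python3 snap.py 5
```

```text
t 5.2667 board tcp [-33.4 -12.5  19. ] F [-0.6  0.1 -0.9] op 47.6
delta [-0.0174  0.0005  0.0001] rot [0.   0.   0.02]
```

View pics/s5.png

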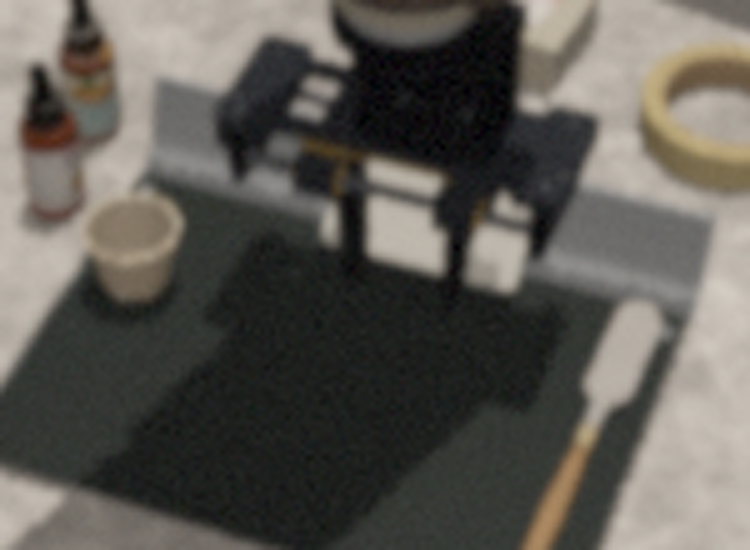

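Emit:
step_arm(commands=[[-0.002, 0, 0, 0, 0, 0, 0], [-0.004, 0, 0, 0, 0, 0, 0], [-0.006, 0, 0, 0, 0, 0, 0], [-0.008, 0, 0, 0, 0, 0, 0], [-0.01, 0, 0, 0, 0, 0, 0], [-0.012, 0, 0, 0, 0, 0, 0], [-0.014, 0, 0, 0, 0, 0, 0], [-0.014, 0, 0, 0, 0, 0, 0]])

```text
t: 5.98
tcp_pos: [592.1, -20.2, 19.1]
eef_rot: [-0.1, 0.995, -0.0, 0.0]
force: [-0.6, -0.0, 0.4]
opening: 47.8
```

```bash
python3 snap.py 6
```

```text
t 5.9833 board tcp [-19.3 -12.6  19.1] F [-0.5  0.1  0.4] op 47.8
delta [-0.0033  0.0006  0.0001] rot [-0.01  0.04  0.03]
```

View pics/s6.png

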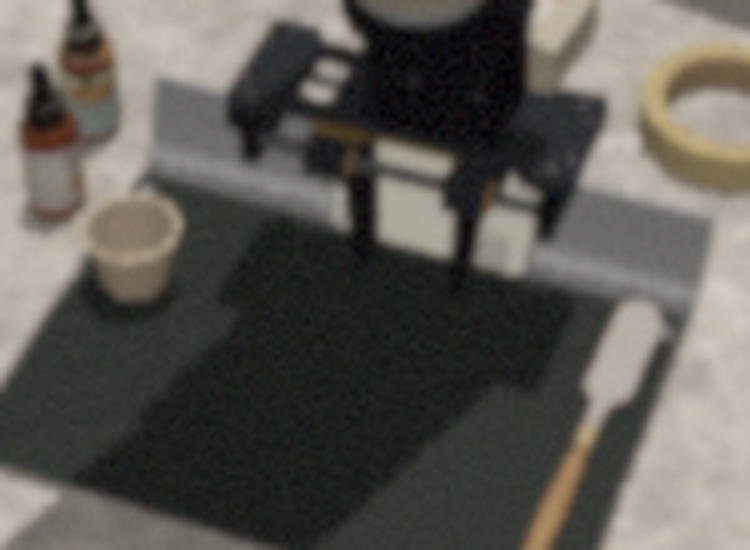

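The near edge is at the foot of the bend. I'll back off, rise and check that the palette stands by itself.

Emit:
step_arm(commands=[[0.003, 0, 0, 0, 0, 0, 0], [0.012, 0, 0, 0, 0, 0, 0], [0.035, 0, -0.01, 0, 0, 0, 0], [0.07, 0, -0.04, 0, 0, 0, 0], [0.09, 0, -0.08, 0, 0, 0, 0], [0.11, 0, -0.12, 0, 0, 0, 0], [0.11, 0, -0.15, 0, 0, 0, 0], [0.11, 0, -0.15, 0, 0, 0, 0]])

```text
t: 6.7
tcp_pos: [484.0, -42.8, 175.1]
eef_rot: [-0.1, 0.995, -0.001, 0.004]
force: [0.6, 0.4, 0.3]
opening: 47.6
```

```bash
python3 snap.py 7
python3 - <<'E'
from h import *
a=cv2.cvtColor(optics.capture("top"),cv2.COLOR_RGB2BGR)[150:250,150:300]
cv2.imwrite("pics/t7.png",cv2.resize(a,None,fx=5,fy=5,interpolation=cv2.INTER_CUBIC))
E
```

```text
t 6.7 board tcp [-129.8  -13.2  175.1] F [0.7 0.3 0.3] op 47.6
delta [-0.1126  0.0017  0.1569] rot [-0.2   0.44 -0.01]
```

View pics/s7.png

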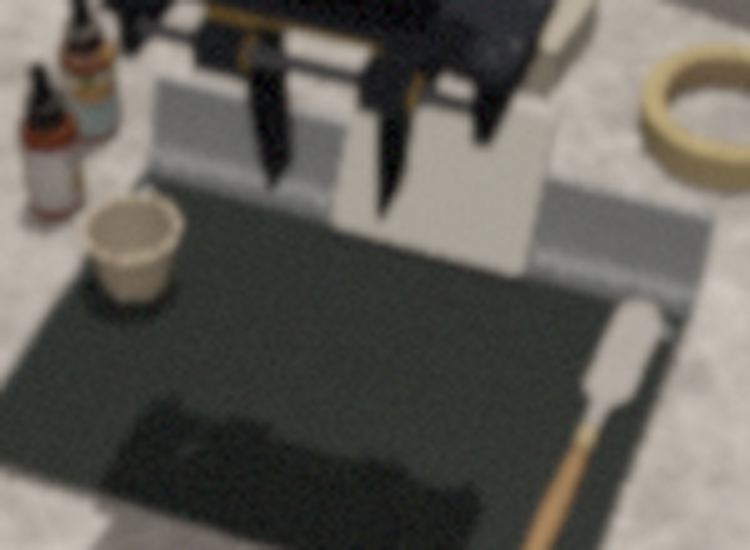

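View pics/t7.png

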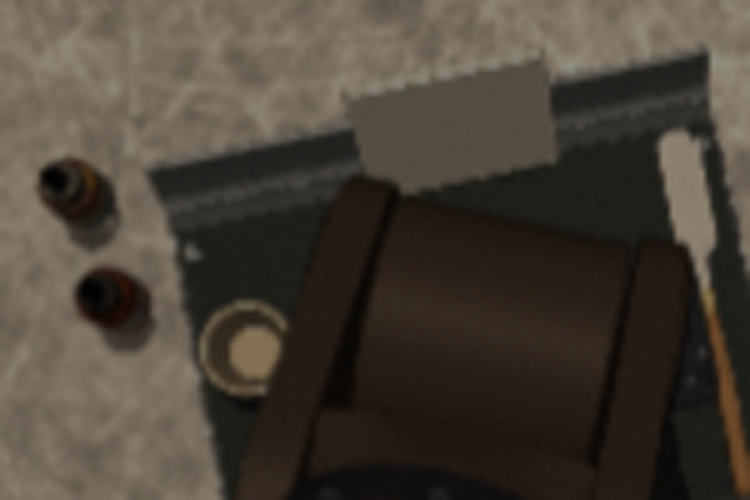

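The palette leans on the upstand by itself. Its top edge is at (350,97)–(545,58) in the top crop and its foot at (335,225)–(523,275) in the scene crop.

Run:
```python
from h import *
np.set_printoptions(precision=1,suppress=True)
T=lambda l:(np.array(l,float)+.5)/5-.5+150
S=lambda l:(np.array(l,float)+.5)/5-.5+[180,140]
print('top',w2b(at('top',T([(350,97),(545,58)]),84)))
print('topR tri',[ (w2b(p),e) for p,e in [tri(S([(552,105)])[0],T([(545,58)])[0])]])
print('foot',w2b(at('scene',S([(335,225),(523,275)]),9)))
print('upstand ends',w2b(at('top',T([(152,170),(707,52)]),53)))
delta([75,-13,120]); delta([75,-13,80])
```

```text
top [[ 40.7  38.   84. ]
 [ 39.3 -68.9  84. ]]
topR tri [(array([ 36.4, -66.6,  94.6]), np.float64(3.8769497579054826))]
foot [[ -5.7  40.6   9. ]
 [ -5.5 -66.8   9. ]]
upstand ends [[  30.6  154.8   53. ]
 [  30.3 -159.    53. ]]
t 6.8 board tcp [-130.1  -12.7  170.5] F [ 0.1 -1.  -0.3] op 47.7
delta [-0.2 -0.   0.1] rot [-0.1  0.2 -0. ]
t 6.8 board tcp [-130.1  -12.7  170.5] F [ 0.1 -1.  -0.3] op 47.7
delta [-0.2 -0.   0.1] rot [-0.1  0.2 -0. ]
```

Run:
```python
from h import *
np.set_printoptions(precision=0,suppress=True)
for z in (0,100,200,300): print(z,at('top',[(215,106),(330,106),(215,70)],z))
for z in (0,100,200,300): print('s',z,at('scene',[(275,128),(330,125),(330,155),(300,105)],z))
```

```text
0 [[ 849.   63.    0.]
 [ 845. -279.    0.]
 [ 964.   64.    0.]]
100 [[ 812.   53.  100.]
 [ 809. -260.  100.]
 [ 917.   54.  100.]]
200 [[ 776.   42.  200.]
 [ 773. -241.  200.]
 [ 870.   43.  200.]]
300 [[ 739.   32.  300.]
 [ 736. -221.  300.]
 [ 824.   32.  300.]]
s 0 [[ 867.  105.    0.]
 [ 978.  -37.    0.]
 [ 841. -101.    0.]
 [1027.   99.    0.]]
s 100 [[ 750.   39.  100.]
 [ 846.  -85.  100.]
 [ 726. -141.  100.]
 [ 890.   35.  100.]]
s 200 [[ 632.  -26.  200.]
 [ 715. -133.  200.]
 [ 612. -181.  200.]
 [ 752.  -30.  200.]]
s 300 [[ 514.  -92.  300.]
 [ 584. -181.  300.]
 [ 497. -221.  300.]
 [ 615.  -95.  300.]]
```

The sill and wall are about 80 mm beyond where the gripper will be, and the box is low. Next I move over the palette, staying high.

Emit:
step_arm(commands=[[-0.04, 0, 0, 0, 0, 0, 0], [-0.08, 0, 0, 0, 0, 0, 0], [-0.12, 0, 0, 0, 0, 0, 0], [-0.16, 0, 0, 0, 0, 0, 0], [-0.2, 0, 0, 0, 0, 0, 0], [-0.205, 0, 0, 0, 0, 0, 0], [-0.205, 0, 0, 0, 0, 0, 0], [-0.205, 0, 0, 0, 0, 0, 0]])

```text
t: 7.47
tcp_pos: [683.5, -1.1, 166.8]
eef_rot: [-0.101, 0.995, 0.0, -0.002]
force: [-1.0, 0.7, -0.5]
opening: 47.6
```

```bash
python3 snap.py 8
python3 - <<'E'
from h import *
delta([76,-14,77])
E
```

```text
t 7.4667 board tcp [ 74.  -12.1 166.8] F [-0.8  0.9 -0.5] op 47.6
delta [0.0895 0.     0.1481] rot [ 0.06 -0.2   0.04]
t 7.5167 board tcp [ 73.8 -12.3 167.6] F [-0.2 -1.1 -0.2] op 47.8
delta [-0.0024 -0.0018  0.0906] rot [ 0.05 -0.15  0.02]
```

View pics/s8.png

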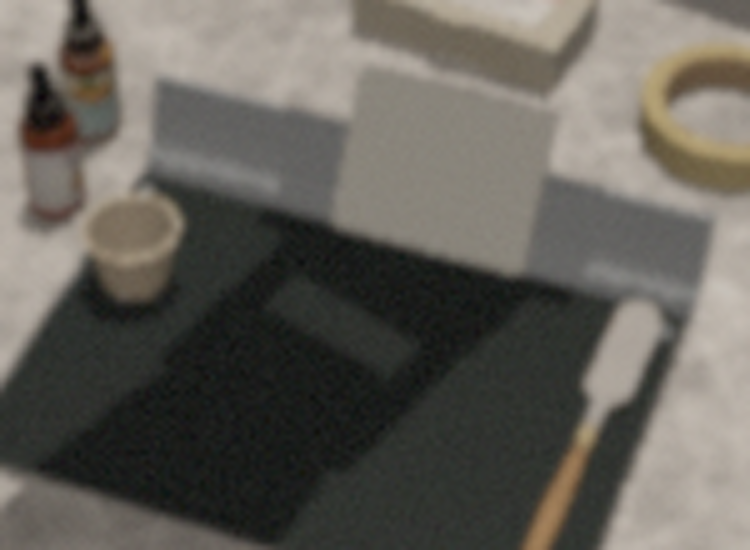

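The palette still leans (top edge 360,68 to 553,112) with the gripper above and behind it. I'll descend behind it so that the tips are at z ≈ 66, above the upstand.

Emit:
step_arm(commands=[[-0.004, -0.002, 0.02, 0, 0, 0, 0], [-0.004, -0.002, 0.04, 0, 0, 0, 0], [-0.004, -0.002, 0.06, 0, 0, 0, 0], [-0.004, -0.002, 0.08, 0, 0, 0, 0], [-0.004, -0.002, 0.09, 0, 0, 0, 0], [-0.004, -0.002, 0.09, 0, 0, 0, 0]])

```text
t: 8.02
tcp_pos: [687.2, -2.6, 77.0]
eef_rot: [-0.1, 0.995, 0.0, -0.002]
force: [0.3, 0.7, -0.0]
opening: 47.4
```

```bash
python3 snap.py 9
```

```text
t 8.0167 board tcp [ 77.3 -14.4  77. ] F [ 0.4  0.7 -0. ] op 47.4
delta [0.0931 0.0023 0.0584] rot [ 0.07 -0.21 -0.01]
```

View pics/s9.png

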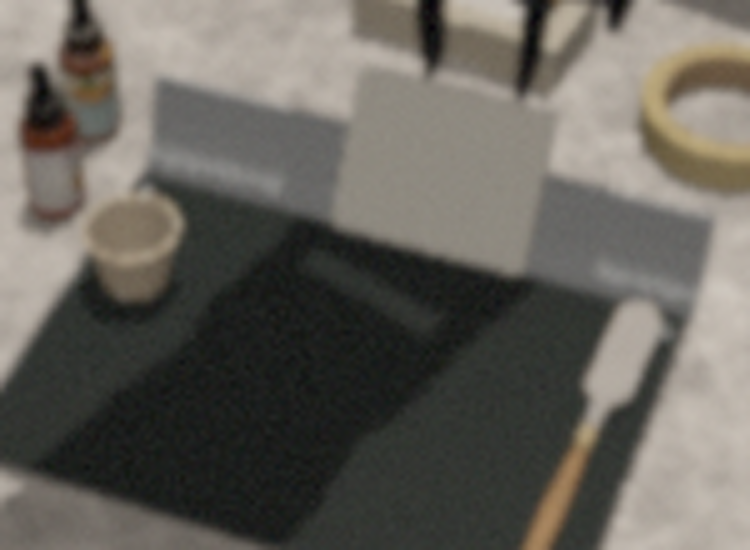

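The fingers are behind the top edge, with the tips hidden just behind it at (430,75) and (525,95). Now I push back gently.

Emit:
step_arm(commands=[[0.006, 0, 0, 0, 0, 0, 0], [0.012, 0, 0, 0, 0, 0, 0], [0.018, 0, 0, 0, 0, 0, 0], [0.024, 0, 0, 0, 0, 0, 0], [0.029, 0, 0, 0, 0, 0, 0], [0.034, 0, 0, 0, 0, 0, 0], [0.039, 0, 0, 0, 0, 0, 0], [0.044, 0, 0, 0, 0, 0, 0]])

```text
t: 8.73
tcp_pos: [645.4, -11.3, 79.2]
eef_rot: [-0.1, 0.995, 0.0, 0.0]
force: [-0.1, -0.3, 0.9]
opening: 47.4
```

```bash
python3 snap.py 10
```

```text
t 8.7333 board tcp [ 34.7 -14.5  79.2] F [-0.2 -0.3  0.9] op 47.4
delta [0.0507 0.0025 0.0601] rot [0.   0.01 0.02]
```

View pics/s10.png

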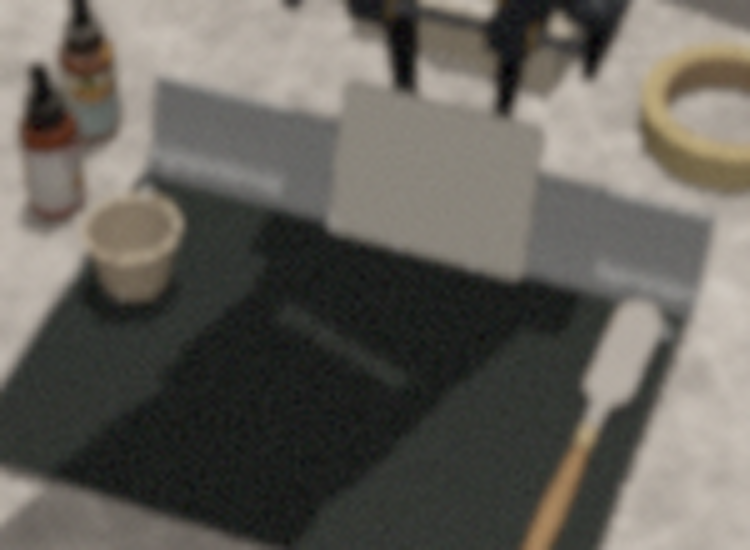

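The palette is tilting back towards upright (top edge now 345,85 to 543,128), with the foot nearly in place.

Emit:
step_arm(commands=[[0.005, 0, 0, 0, 0, 0, 0], [0.01, 0, 0, 0, 0, 0, 0], [0.015, 0, 0, 0, 0, 0, 0], [0.019, 0, 0, 0, 0, 0, 0], [0.023, 0, 0, 0, 0, 0, 0], [0.027, 0, 0, 0, 0, 0, 0]])

```text
t: 9.28
tcp_pos: [619.1, -16.7, 79.0]
eef_rot: [-0.1, 0.995, 0.0, 0.0]
force: [0.0, 0.1, 0.7]
opening: 47.9
```

```bash
python3 snap.py 11
```

```text
t 9.2833 board tcp [  7.8 -14.5  79. ] F [0.1 0.1 0.7] op 47.9
delta [0.0238 0.0025 0.06  ] rot [0.   0.   0.02]
```

View pics/s11.png

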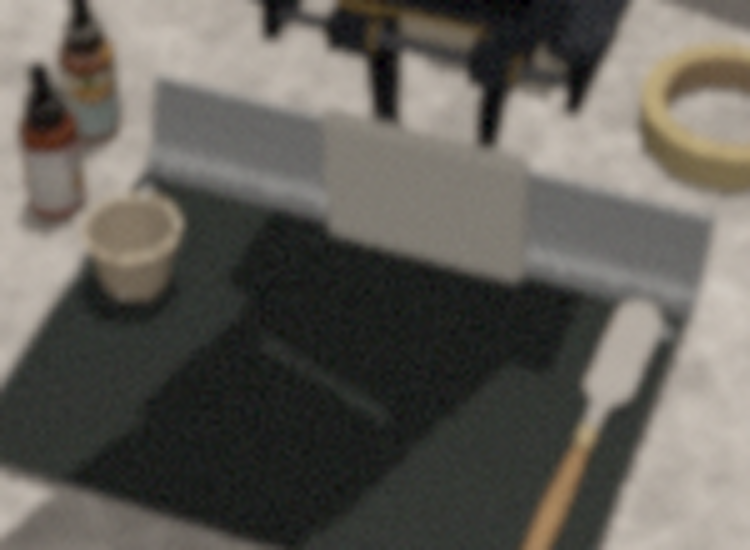

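Nearly upright now. I'll continue slowly through the balance point.

Emit:
step_arm(commands=[[0.004, 0, 0, 0, 0, 0, 0], [0.008, 0, 0, 0, 0, 0, 0], [0.012, 0, 0, 0, 0, 0, 0], [0.016, 0, 0, 0, 0, 0, 0], [0.02, 0, 0, 0, 0, 0, 0], [0.022, 0, 0, 0, 0, 0, 0], [0.022, 0, 0, 0, 0, 0, 0]])

```text
t: 9.92
tcp_pos: [597.5, -21.1, 79.1]
eef_rot: [-0.1, 0.995, 0.0, -0.0]
force: [0.2, 0.2, -0.6]
opening: 47.6
```

```bash
python3 snap.py 12
```

```text
t 9.9167 board tcp [-14.2 -14.5  79.1] F [ 0.3  0.1 -0.6] op 47.6
delta [0.0018 0.0025 0.0601] rot [ 0.01 -0.01  0.01]
```

View pics/s12.png

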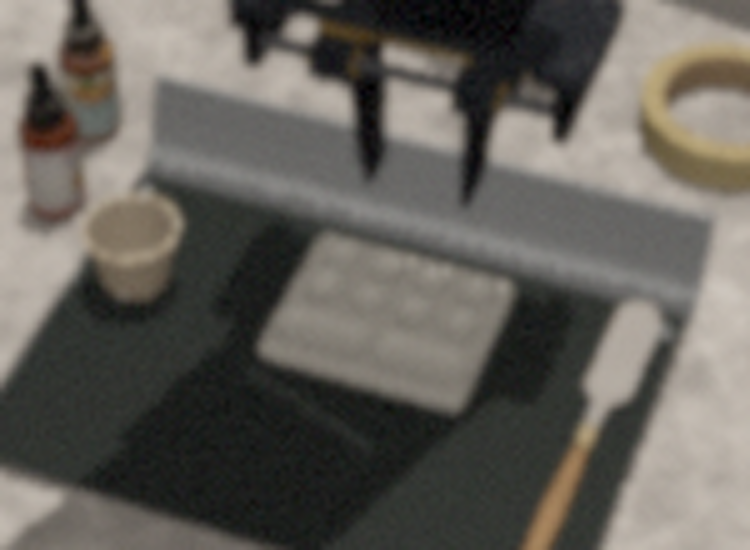

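The palette lies on the mat with its wells up. I'll retract upward and check.

Emit:
step_arm(commands=[[0, 0, -0.03, 0, 0, 0, 0], [0, 0, -0.07, 0, 0, 0, 0], [0, 0, -0.11, 0, 0, 0, 0], [0, 0, -0.15, 0, 0, 0, 0], [0, 0, -0.17, 0, 0, 0, 0], [0, 0, -0.17, 0, 0, 0, 0], [0, 0, -0.17, 0, 0, 0, 0], [0, 0, -0.17, 0, 0, 0, 0]])

```text
t: 10.63
tcp_pos: [597.5, -20.9, 248.0]
eef_rot: [-0.1, 0.995, 0.0, -0.001]
force: [-0.5, 0.5, -0.2]
opening: 47.3
```

```bash
python3 snap.py 13;  python3 - <<'E'
from h import *
np.set_printoptions(precision=1,suppress=True)
a=cv2.imread("pics/s13.png")
S=lambda l:(np.array(l,float)+.5)/5-.5+[180,140]
p=w2b(at('scene',S([(325,235),(515,285),(460,412),(260,350)]),15)); print(p,p.mean(0))
E
```

```text
t 10.6333 board tcp [-14.2 -14.4 248. ] F [-0.4  0.6 -0.2] op 47.3
delta [0.0015 0.0022 0.229 ] rot [ 0.03 -0.07  0.03]
[[ -20.4   40.4   15. ]
 [ -19.7  -66.7   15. ]
 [-112.5  -68.6   15. ]
 [-109.5   40.2   15. ]] [-65.5 -13.7  15. ]
```

View pics/s13.png

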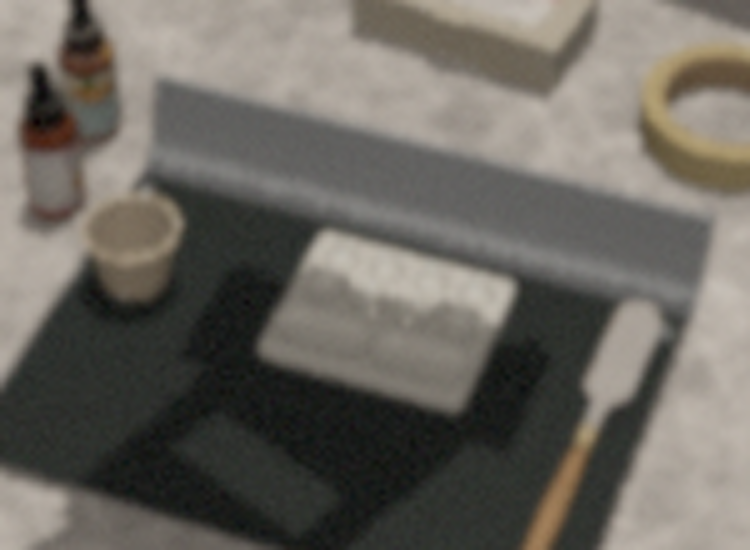

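The palette lies flat with its wells up: the corners fit 90 x 108 mm at z = 15, with the centre 65 mm in front of the bend. The bystanders are where they were and the gripper is clear, so I'm handing in.

Run:
```python
from plant import arm
print(arm.sign_off())
```

```text
the job is handed in; nothing more can be done
None
```

The palette now lies flat on the mat with its wells up, and I handed the job in at about 10.7 s of the 53 s allowed.

- **What I did:** I pushed the palette's near edge low with both fingertips, half open, until it climbed the upstand and leaned there by itself at about 60°. I then moved over it and pushed its top back from behind until it tipped over. It was never pinched or lifted.
- **Palette:** In the last picture its corners fit about 90 x 108 mm at z = 15 mm, which agrees with lying flat. It is square to the board, with its centre about 65 mm in front of the bend.
- **Other things:** The crucible, spatula and bottles show no movement. The bowl was outside the later close crops, but the arm never came near it.
- **Forces:** The largest wrist force I read was about 6 N, and the gripper was clear, about 230 mm up.
- **Disagreement:** One estimate of the leaning palette's top corner, from both cameras, came out about 10 mm high, with the two views 4 mm apart. I did not use it. No check failed.

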